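# Free the seized locking pin and run the piston under the gauge

## Robot

A 7-joint arm with a two-finger parallel gripper is mounted at the origin on the work surface. World frame = base frame: x ahead of the robot, y to its left, z up, the work surface at z = 0. Lengths are in m, angles in rad, forces in N, time in s.
With the tool pointing down it reaches from about 0.4 to 0.9 m from the base axis. Payload 5.6 kg.
Tool frame: the origin (TCP) lies midway between the tips of the shut fingers; the grasp point (between the pads) lies 19 mm behind it (bot.tcp_to_grasp is the distance from the TCP to the grasp point, in m); z points along the fingers, y is the line along which they close (so a half turn about z gives the same grasp; the last joint's range is limited). The gripper opens to 92 mm and grips with 3 to 60 N. Pads are 20 mm wide; open, the fingers measure 128 mm over their backs; the gripper's body (75 mm by 189 mm) begins 69 mm behind the grasp point.
Start: joints at [1.272, 0.468, -0.012, 1.603, 0.006, 1.071, -0.056], TCP at [0.164, -0.629, 0.215] pointing down, gripper open.
Joint ranges: [-2.53, 2.53], [-0.31, 2.02], [-1.57, 1.55], [0.28, 2.44], [-1.29, 4.43], [0.15, 1.84], [-2.92, 2.92]. Speed limits (rad/s): [2.57, 2.57, 3.14, 3.14, 3.14, 3.14, 3.14].

## Interface

Orientations are given as a rotation vector (axis times angle).
In Python, from rig import bot gives the robot as it stands.
- The arm moves only by the tool carry_out, never from a script. Its argument "motion" is one flat list of numbers, 6 for each row, row after row: the shift along the tool's x, y, z each as a share of 20 cm, from -1 to 1, then the turn, a rotation vector about the tool's x, y, z each as a share of 45 degrees, from -1 to 1. In form: [tx, ty, tz, rx, ry, rz, tx, ty, tz, rx, ry, rz, ...]. A call has 1 to 10 rows; each row is the pose to reach, as a shift and turn from the pose commanded when the call began, along the tool's axes at that moment; what a row does not reach only later rows make up. A row lasts 1/8 s, in which the tool goes at most 62.5 mm and 10.7 degrees, less where a joint would pass 70% of its speed; a pose out of reach is approached as far as the arm can. A call with a number of a shift or a turn outside -1 to 1 is refused whole. A call with a gripper value outside its range is refused whole. "fingers" is the opening, from 0 (shut) to 1 (fully open), set as the call begins (left out, the last holds). The fingers move at their own pace and stop on an object; the grip force is fixed at half the most. Time passes only in rows, so rows that repeat a pose let the fingers close. It gives the time, the measured TCP pose, the force, the opening and the grip force at its end, in the units of the state.
- bot.get_obs(): the state, without advancing time (a new reading comes with each control period).
- bot.snapshot(name): name is "scene" or "top"; returns a dict with "color" (384x512x3 uint8, red, green, blue), "fx", "fy", "cx", "cy" (pixels), "origin" and "attitude" of the camera in the world. Camera axes: x right, y down, z forward; pixel columns grow to the right and rows downward; lengths in m; the calibration is good to about 2 mm. A picture is of the moment at which its call begins. There is no depth.
- bot.hand_in(): hands the job in; it is judged then, once.
The state is a dict: "time": time; "joints": joint angles; "dq": joint speeds; "effort": joint torques, N m; "position": TCP position; "tool_rot": TCP orientation; "contact_force": force on the tool from outside, world axes, zero at the start; "moment": the same for the moment, N m; "finger_gap": opening from 0.0 (shut) to 1.0 (fully open); "gripper_force": force on a finger pad.
Only numpy, scipy, OpenCV 4.12 (cv2) and the standard library are available. Lean on these libraries where they do the work, as an engineer would, in place of code of your own. Each camera call takes 0.05 s, during which the arm holds its last target. There are 200 camera calls.

## Task

The carriage with the piston is locked by a seized orange T-handled pin, which yields only to twisting to and fro while pulling gently; work the pin out of its bore, keeping the free-standing grey fixture flat on the bench and in its place, and lower the pin into the yellow tray (do not drop it). Then push the carriage along its rails, fully home, so that the piston stands under the magenta gauge gantry, and leave the finished pistons and the paper cup alone.

Things in the scene. Friction and masses are not known exactly. Their poses are not given: they have to be found in the camera images.
- fixture: Measuring fixture: a grey block 310 mm long (x -180 to +130), 130 wide, 30 high, with steel side rails (tops at z 42), standing loose on the bench by its weight (about 3 kg). Origin on the bench, z up; +x is the way the carriage is pushed. Pulling the pin up with over about 20 N tips it off the bench.
- bore (a point): Centre of the pin's vertical bore, at the block's top (30 mm above the bench), fixture x -120 mm, fixture's axes. It holds 40 mm of the pin at the start: 24 mm in the block, 16 mm in the carriage; clearance 0.5 mm all round.
- gantry (a point): Middle of the underside of the magenta gauge gantry, fixture x 65 mm, fixture's axes: 100 mm above the bench, opening 130 mm wide, beam 40 mm long (x), its top at 126 mm, a round dial on it up to 172 mm.
- pin: Steel pin, 18 mm diameter, 123 mm long with handle, about 0.2 kg. Origin at the centre of its foot (6 mm above the bench at the start), z along it towards the handle. It is seized: some 36 N of friction until it has risen 20 mm, then loose. While it turns about its axis it draws up easily: 2.5 mm of rise per swing of 1 rad, to and fro, needs 10 to 20 N (turning takes about 0.3 N m).
- pin_bar (a point): Centre of the pin's orange handle, a flat-sided bar 70 mm long (x), 14 mm thick (y), 18 mm tall (z), 114 mm above the pin's foot; same axes as the pin. The bar's yaw varies.
- carriage (a joint): Travel of the carriage along the fixture's +x, in m: 0 at the start (locked by the pin), 0.110 fully home at its stop. Slides with about 3 N and stays where left. Aluminium plate 160 by 98 mm, top 46 mm above the bench; on it is clamped a steel piston, 62 mm diameter, top 91 mm above the bench, its axis 120 mm ahead of the push face.
- push_face (a point): Centre of the rear face of the blue push tab at the carriage's rear end (tab 60 mm wide, 10 mm thick, 46 to 76 mm above the bench; this point at 61 mm). Axes as the fixture's; moves with the carriage: push along +x. The fixture's block reaches 15 mm behind it at the start.
- pin_middle (a point): Point on the pin's axis 60 mm above its foot.
- tray: Yellow open tray fixed to the bench, 210 mm (x) by 150 mm (y), walls 4 mm thick and 40 mm high, floor 4 mm. Origin in the centre of its underside. A blue bin of the same footprint stands elsewhere; the two swap sides between runs.
- piston0: Finished steel piston standing on the bench, 62 mm diameter, 55 mm tall; origin in the centre of its underside, z up.
- piston1: As piston0.
- piston2: As piston0.
- paper_cup: White cup, 76 mm across the rim, 90 mm tall, standing on the bench; origin in the centre of its underside, z up.

How it is judged:
On the way, in this order (a step that is already met when the one before it is completed fails the run):
1. the pin is out of its bore (z of pin in the frame of fixture above 0.048 m and value of joint carriage below 0.02 m), for 0.1 s.
2. the pin lies in the tray, let go (x of pin_middle in the frame of tray between -0.105 and 0.105 m and y of pin_middle in the frame of tray between -0.075 and 0.075 m and height (world z) of pin_middle below 0.08 m and contact force between pin and the fingers below 0.1 N and linear speed of pin below 0.03 m/s and value of joint carriage below 0.05 m), for 0.2 s.
At the end, for the whole second after the job is handed in: The carriage is home within 4 mm of its stop (travel over 106 mm of 110), the pin lies at rest in the yellow tray (its middle inside the tray's outline and lower than 80 mm), and the fixture stands flat (within 0.03 rad), at rest and within 30 mm of where it was (value of joint carriage above 0.106 m and x of pin_middle in the frame of tray between -0.105 and 0.105 m and y of pin_middle in the frame of tray between -0.075 and 0.075 m and height (world z) of pin_middle below 0.08 m and linear speed of pin below 0.03 m/s and distance of fixture from where it was at the start of the episode below 0.03 m and angle between fixture's own z axis and vertical below 0.03 rad and linear speed of fixture below 0.02 m/s); the robot touches nothing.
It fails at once if the fixture is tipped (over 0.045 rad) or lifted (over 8 mm) off the bench (angle between fixture's own z axis and vertical above 0.045 rad or height (world z) of fixture above 0.008 m).
It fails at once if the fixture is dragged over 30 mm out of its place (distance of fixture from where it was at the start of the episode above 0.03 m).
It fails at once if the pin is dropped or thrown (falls faster than 1.3 m/s) (linear speed of pin above 1.3 m/s).
It fails at once if a finished piston or the paper cup is shifted over 20 mm (distance of any of piston0, piston1, piston2, paper_cup from where it was at the start of the episode above 0.02 m).
It also fails if it takes over 72 s, if anything falls off the work surface, if the arm or the gripper's body presses on something with over 40 N, if the wrist force passes 120 N, or if a joint passes its speed limit or range.

## Working session

There is one attempt and no reset: what is moved stays moved. The work goes in short steps, Python scripts to look and compute and a tool call to move; the robot and the scene stay as the last step left them, time stands still between calls to the robot, and variables do not carry over. Pictures are saved under pics/ and viewed, at most 11 in all, crops included, and the job is handed in when it is done.

Besides the shell and the picture viewer there is one more tool, called after ">>>" as name(argument=value, ...) on one line, values as JSON. carry_out: Moves the arm, as the interface text tells. Its arguments: {"type":"object","properties":{"motion":{"type":"array","items":{"type":"number"}},"fingers":{"type":"number"}},"required":["motion"]}

```bash
mkdir -p pics; ls; python3 - <<'E'
from rig import bot
import cv2,numpy as np
print(bot.get_obs())
for n in("scene","top"):
    s=bot.snapshot(n); cv2.imwrite(f"pics/{n}0.png",cv2.resize(s["color"][:,:,::-1],(800,600),interpolation=cv2.INTER_CUBIC))
    np.savez(f"{n}0.npz",**s); print({k:v for k,v in s.items() if k!="color"})
E
```

```text
pics
{'time': 0.0, 'joints': array([ 1.27199131,  0.46836114, -0.01161008,  1.60363329,  0.00602146,
        1.07138562, -0.05626873]), 'dq': array([ 0.00153049, -0.00141776,  0.00197982, -0.00038539, -0.00047113,
       -0.0018822 ,  0.00193504]), 'effort': array([-3.67837010e-04, -5.20569777e+01, -1.29221505e-02, -2.43747032e+01,
       -5.67024958e-02,  1.73094874e-02,  1.62333577e-04]), 'position': array([ 0.16424758, -0.62830024,  0.21364676]), 'tool_rot': array([-3.11423230e+00, -4.00479339e-01,  5.65596923e-04]), 'contact_force': array([-0.6813822 , -0.31973329, -0.51677951]), 'moment': array([0.01923667, 0.00307042, 0.00246201]), 'gripper_force': 0.0, 'finger_gap': 1.0011359265400899}
{'fx': 494.6172948797479, 'fy': 494.6172948797479, 'cx': 256.21193953117216, 'cy': 194.11513445345642, 'origin': array([1.45296263, 0.36036434, 1.0377707 ]), 'attitude': array([-1.42119427, -2.14795085,  0.89641665])}
{'fx': 351.74153971603636, 'fy': 351.74153971603636, 'cx': 259.1312336601049, 'cy': 179.92069630485076, 'origin': array([0.41324427, 0.01887333, 1.23730048]), 'attitude': array([-2.14830882,  2.13721235, -0.19087411])}
```

View pics/scene0.png

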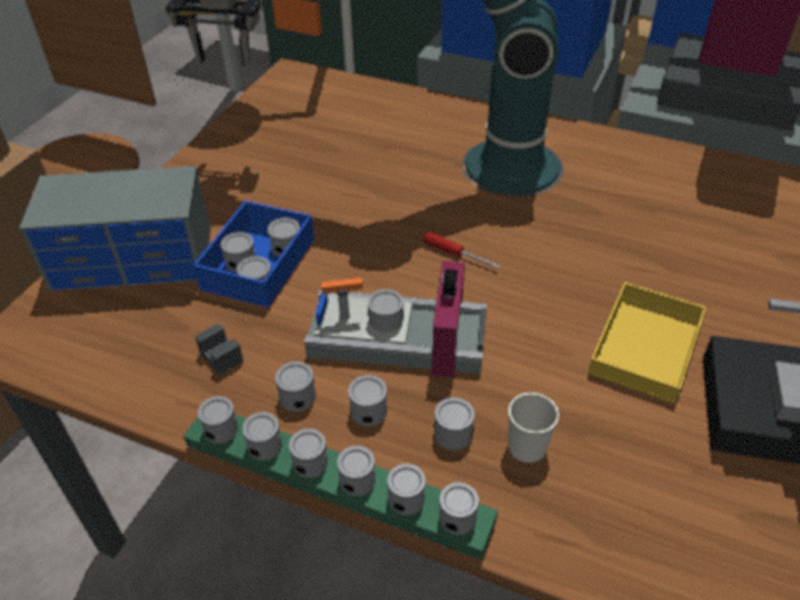

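View pics/top0.png

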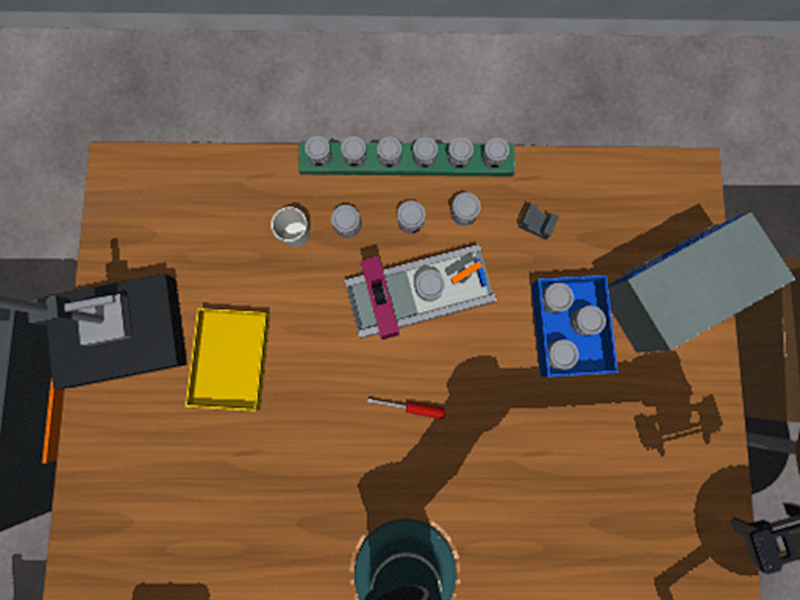

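Robot base is at the bottom of the top view. The fixture runs from about (485,270), at the pin end, to (355,305), with the gantry at (380,292). The tray is at (228,358), the cup at (290,225), and the orange bar at (466,272). Next I'll take enlarged crops.

```bash
python3 - <<'E'
import cv2,numpy as np
t=np.load("top0.npz")["color"][:,:,::-1]; s=np.load("scene0.npz")["color"][:,:,::-1]
a=t[150:220,215:325]; b=s[155:245,185:320]
cv2.imwrite("pics/tc.png",cv2.resize(a,None,fx=7,fy=7,interpolation=cv2.INTER_CUBIC))
cv2.imwrite("pics/sc.png",cv2.resize(b,None,fx=5.9,fy=5.9,interpolation=cv2.INTER_CUBIC))
# orange blob & yellow blob in both
for n,i in(("top",t),("scene",s)):
    h=cv2.cvtColor(np.ascontiguousarray(i),cv2.COLOR_BGR2HSV)
    for c,lo,hi in(("or",(5,200,170),(14,255,255)),("yel",(22,180,80),(32,255,255)),("mag",(150,120,50),(175,255,255)),("blue",(105,180,60),(125,255,255))):
        m=cv2.inRange(h,lo,hi); k,l,st,ce=cv2.connectedComponentsWithStats(m)
        for j in range(1,k):
            if st[j,4]>25: 
                p=np.argwhere(l==j)[:,::-1].astype(np.float32); r=cv2.minAreaRect(p)
                print(n,c,st[j],ce[j].round(1),np.round(cv2.boxPoints(r),1).tolist())
E
```

```text
top or [289 168  19  13  69] [298.2 173.7] [[288.20001220703125, 177.6999969482422], [305.6000061035156, 166.8000030517578], [307.70001220703125, 170.10000610351562], [290.20001220703125, 181.0]]
top or [ 27 244   7  52 102] [ 30.6 270.5] [[27.0, 295.0], [32.20000076293945, 243.89999389648438], [34.29999923706055, 244.10000610351562], [29.100000381469727, 295.20001220703125]]
top yel [ 118  197   54   66 2726] [145.4 229.6] [[117.9000015258789, 259.8999938964844], [123.30000305175781, 195.5], [171.1999969482422, 199.5], [165.8000030517578, 263.8999938964844]]
top mag [231 164  24  53 533] [242.8 190.3] [[230.0, 166.3000030517578], [242.1999969482422, 163.10000610351562], [255.5, 213.60000610351562], [243.3000030517578, 216.8000030517578]]
top blue [441 137  35  20  46] [456.3 147. ] [[440.3999938964844, 154.89999389648438], [474.6000061035156, 136.3000030517578], [475.29998779296875, 137.5], [441.0, 156.10000610351562]]
top blue [ 341  156   99   85 1885] [370.  207.1] [[332.1000061035156, 181.10000610351562], [438.8999938964844, 155.8000030517578], [454.8999938964844, 223.3000030517
[... 1547 characters left out ...]
0015258789, 157.8000030517578], [120.5, 154.1999969482422], [121.30000305175781, 164.89999389648438], [75.80000305175781, 168.5]]
scene blue [ 24 159  49  13 309] [ 48.7 164.3] [[23.899999618530273, 160.8000030517578], [71.5, 157.89999389648438], [72.19999694824219, 168.6999969482422], [24.5, 171.60000610351562]]
scene blue [ 30 172  48  12 282] [ 53.7 177. ] [[29.899999618530273, 174.10000610351562], [76.4000015258789, 171.0], [77.0999984741211, 180.89999389648438], [30.5, 184.0]]
scene blue [203 189   5  18  42] [205.1 197.1] [[201.60000610351562, 205.39999389648438], [205.8000030517578, 188.89999389648438], [208.39999389648438, 189.60000610351562], [204.1999969482422, 206.10000610351562]]
```

View pics/tc.png

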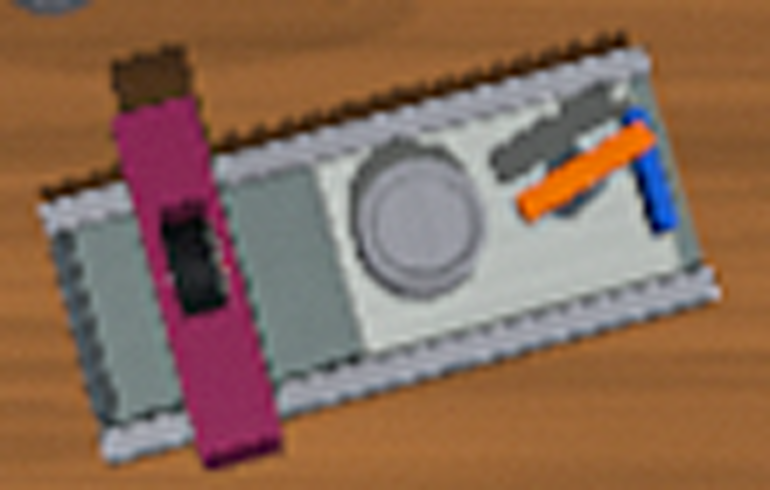

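View pics/sc.png

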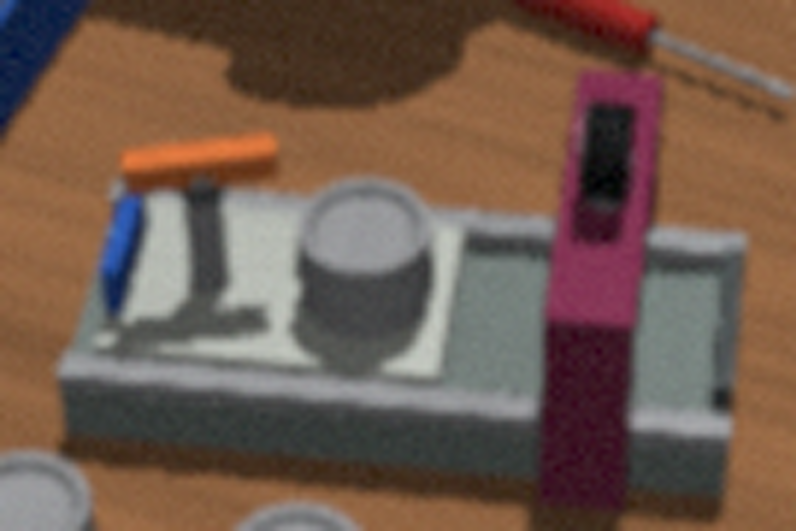

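Crop readings for the top view: the outer rail corners are about (40,203), (640,42), (718,295) and (110,462). The bar ends are at (530,213) and (648,134). In the scene crop the bar spans (122,165)–(277,147).

```bash
cat > h.py <<'E'
import numpy as np,cv2
from scipy.spatial.transform import Rotation as R
def ray(s,u,v,z):
    d=R.from_rotvec(s["attitude"]).as_matrix()@np.array([(u-s["cx"])/s["fx"],(v-s["cy"])/s["fy"],1.])
    o=s["origin"]; return (o+d*(z-o[2])/d[2])
def proj(s,p):
    c=R.from_rotvec(s["attitude"]).as_matrix().T@(np.asarray(p)-s["origin"]); return np.array([s["cx"]+s["fx"]*c[0]/c[2],s["cy"]+s["fy"]*c[1]/c[2]])
def goal(o,p,rot):
    "shift (share of 20cm) and turn (share of 45deg) from pose o to p, rot (matrix)"
    r=R.from_rotvec(o["tool_rot"]).as_matrix()
    return np.r_[r.T@(np.asarray(p)-o["position"])/.2, R.from_matrix(r.T@rot).as_rotvec()/(np.pi/4)].round(4)
E
python3 - <<'E'
from h import *
t=dict(np.load("top0.npz"));s=dict(np.load("scene0.npz"))
ct=lambda p,z:ray(t,(p[0]+.5)/7-.5+215,(p[1]+.5)/7-.5+150,z)
cs=lambda p,z:ray(s,(p[0]+.5)/5.9-.5+185,(p[1]+.5)/5.9-.5+155,z)
TL,TR,BR,BL=[ct(p,.042)[:2] for p in((40,203),(640,42),(718,295),(110,462))]
print(TL,TR,BR,BL,[np.linalg.norm(a-b) for a,b in((TL,TR),(TR,BR),(BR,BL),(BL,TL))])
ex=(TL+BL-TR-BR)/2;ex/=np.linalg.norm(ex);ey=np.array([-ex[1],ex[0]])
c=(TL+TR+BR+BL)/4;F=c+.025*ex
print("fix",F,"yaw",np.arctan2(ex[1],ex[0]),"bore",F-.12*ex,"push",F-.165*ex,"home push",F-.055*ex)
a,b=ct((530,213),.129)[:2],ct((648,134),.129)[:2]
print("bar top",(a+b)/2,np.linalg.norm(a-b),"yaw",np.arctan2(*(b-a)[::-1]))
# scene: top face of bar corners (122,153),(275,133),(277,147),(124,168)
q=[cs(p,.129)[:2] for p in((122,153),(275,134),(278,147),(124,169))]
print("bar scene",np.mean(q,0),np.arctan2(*((q[0]+q[3])-(q[1]+q[2]))[::-1]))
# fixture scene rails
print("scene rail corners",[cs(p,.042)[:2].round(4) for p in((60,368),(728,425),(745,240))])
print("piston top t",ct((418,228),.091)[:2],"s",cs((366,228),.091)[:2])
y=[ray(t,u,v,.04)[:2] for u,v in((118.,260),(123.3,195.5),(171.2,199.5),(165.8,264))]
print("tray",np.mean(y,0),y)
for n,p,z in(("cup",(290,222),.09),("p",(345,217),.055),("p",(411,213),.055),("p",(465,206),.055)): print(n,ray(t,p[0]*.64-.2,p[1]*.64-.2,z))
print(R.from_rotvec([-3.1142,-.40048,0]).as_matrix().round(3))
E
```

```text
[0.61416552 0.13570836] [ 0.69751879 -0.16129017] [ 0.57054727 -0.19737734] [0.48743085 0.09914274] [np.float64(0.30847348833900334), np.float64(0.1320001958054421), np.float64(0.30794885946265854), np.float64(0.13190420730700717)]
fix [ 0.58566416 -0.006883  ] yaw 1.8442494514976864 bore [ 0.61807111 -0.12242429] push [ 0.63022371 -0.16575228] home push [ 0.60051735 -0.05983943]
bar top [ 0.61492688 -0.12374526] 0.06611661105470812 yaw -0.9741789247700202
bar scene [ 0.61547322 -0.12044919] -0.9823588088899222
scene rail corners [array([ 0.6909, -0.1614]), array([0.605 , 0.1339]), array([0.4905, 0.1029])]
piston top t [ 0.59512145 -0.04736952] s [ 0.59738225 -0.04720177]
tray [0.44031391 0.38569404] [array([0.33932131, 0.46758589]), array([0.55391035, 0.46441028]), array([0.54113742, 0.30125684]), array([0.32688658, 0.30952316])]
cup [0.73018068 0.25062414 0.09      ]
p [0.7522809  0.13642215 0.055     ]
p [ 0.76268883 -0.01009464  0.055     ]
p [ 0.77988013 -0.13075908  0.055     ]
[[ 0.967  0.253 -0.   ]
 [ 0.253 -0.967  0.002]
 [ 0.    -0.002 -1.   ]]
```

```bash
cat >> h.py <<'E'
def down(a):
    "tool down with tool y at world angle a"
    y=np.array([np.cos(a),np.sin(a),0]);z=np.array([0,0,-1.]);return np.c_[np.cross(y,z),y,z]
def tell(p,a):
    from rig import bot
    o=bot.get_obs();m=R.from_rotvec(o["tool_rot"]).as_matrix()
    print("t",round(o["time"],2),"p",o["position"].round(4),"yang",round(np.arctan2(m[1,1],m[0,1]),3),"F",o["contact_force"].round(1),"M",o["moment"].round(2),"gap",round(o["finger_gap"],3),"j7",o["joints"][6].round(2),"goal",goal(o,p,down(a)))
E
python3 -c "
from h import *
tell([.616,-.122,.215],.593)"
```

```text
t 0.1 p [ 0.1643 -0.6284  0.2137] yang -1.315 F [ 0.3 -1.  -0.4] M [-0.02 -0.02  0.01] gap 1.002 j7 -0.06 goal [ 2.8256e+00 -1.8782e+00 -3.6000e-03 -1.5000e-03 -1.9000e-03 -2.4294e+00]
```

>>> carry_out(motion=[1,-0.66,0,0,0,-0.85,1,-0.66,0,0,0,-0.85,1,-0.66,0,0,0,-0.85,1,-0.66,0,0,0,-0.85,1,-0.66,0,0,0,-0.85])

```text
time: 0.72
position: [0.328, -0.4467, 0.2146]
tool_rot: [-2.806, -1.411, -0.003]
contact_force: [-1.2, -1.4, -0.4]
finger_gap: 0.997
gripper_force: 0.0
```

```bash
python3 -c "
from h import *
tell([.616,-.122,.215],.593)"
```

```text
t 0.72 p [ 0.328  -0.4467  0.2146] yang -0.639 F [-1.2 -1.4 -0.4] M [-0.07 -0.04 -0.05] gap 0.997 j7 0.16 goal [ 2.1619e+00  1.8730e-01  2.0000e-03  1.4000e-03 -2.1000e-03 -1.5688e+00]
```

>>> carry_out(motion=[1,0.08,0,0,0,-0.75,1,0.08,0,0,0,-0.75,1,0.08,0,0,0,-0.75,1,0.08,0,0,0,-0.75])

```text
time: 1.23
position: [0.4601, -0.2975, 0.2145]
tool_rot: [-2.278, -2.163, -0.002]
contact_force: [-0.3, -0.2, -0.1]
finger_gap: 0.999
gripper_force: 0.0
```

```bash
python3 -c "
from h import *
tell([.616,-.122,.215],.593)"
```

```text
t 1.23 p [ 0.4601 -0.2975  0.2145] yang -0.052 F [-0.3 -0.2 -0.1] M [-0.08 -0.06 -0.06] gap 0.999 j7 0.32 goal [ 9.170e-01  7.327e-01 -7.000e-04  1.500e-03 -1.500e-03 -8.212e-01]
```

>>> carry_out(motion=[0.9,0.72,0,0,0,-0.82,0.9,0.72,0,0,0,-0.82,0.9,0.72,0,0,0,-0.82,0.9,0.72,0,0,0,-0.82,0.9,0.72,0,0,0,-0.82,0.9,0.72,0,0,0,-0.82])

```text
time: 1.98
position: [0.6112, -0.132, 0.2137]
tool_rot: [-1.49, -2.764, 0.003]
contact_force: [-0.2, 0.2, -0.2]
finger_gap: 1.0
gripper_force: 0.0
```

```bash
python3 -c "
from h import *
tell([.616,-.122,.102],.593)
from rig import bot
s=bot.snapshot('scene');t=bot.snapshot('top');np.savez('t1.npz',**t)
a=cv2.resize(np.ascontiguousarray(s['color'][110:230,180:300,::-1]),(600,600),interpolation=cv2.INTER_CUBIC)
cv2.imwrite('pics/s1.png',a)"
```

```text
t 1.98 p [ 0.6112 -0.132   0.2137] yang 0.582 F [-0.2  0.2 -0.2] M [-0.06 -0.07 -0.03] gap 1.0 j7 0.5 goal [ 0.0286  0.0485  0.5586 -0.0029  0.     -0.0143]
```

View pics/s1.png

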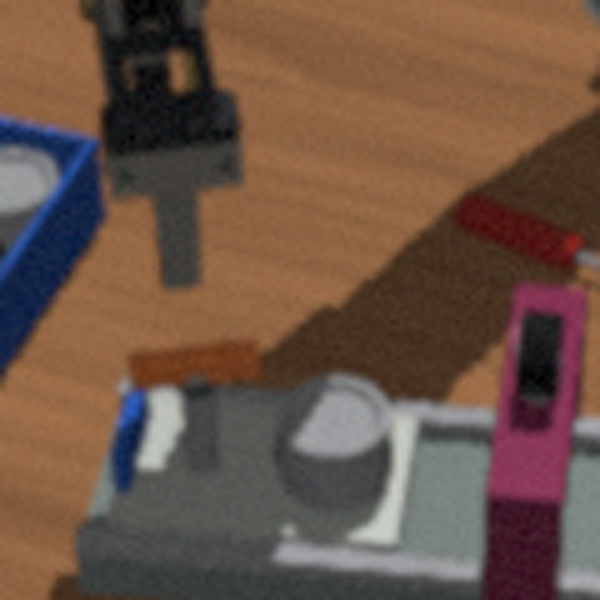

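The gripper hangs above the bar: finger tip at (180,285), bar centre at (197,360). It needs about a 1 cm shift, then the descent.

>>> carry_out(motion=[0.028,0.048,0.1,0,0,-0.014,0.028,0.048,0.3,0,0,-0.014,0.028,0.048,0.45,0,0,-0.014,0.028,0.048,0.558,0,0,-0.014,0.028,0.048,0.558,0,0,-0.014,0.028,0.048,0.558,0,0,-0.014])

```text
time: 2.82
position: [0.6179, -0.1193, 0.1038]
tool_rot: [1.47, 2.775, 0.001]
contact_force: [0.6, 0.3, 0.3]
finger_gap: 1.001
gripper_force: 0.0
```

```bash
python3 -c "
from h import *
tell([.616,-.122,.102],.593)"
```

```text
t 2.83 p [ 0.6179 -0.1193  0.1038] yang 0.597 F [0.6 0.3 0.3] M [-0.06 -0.11  0.  ] gap 1.001 j7 0.42 goal [-0.0058 -0.0151  0.009   0.0015  0.0012  0.0046]
```

>>> carry_out(motion=[-0.006,-0.015,0.01,0,0,0.005,-0.006,-0.015,0.01,0,0,0.005,-0.006,-0.015,0.01,0,0,0.005], fingers=0.3)

```text
time: 3.2
position: [0.6155, -0.1223, 0.1014]
tool_rot: [1.476, 2.772, 0.0]
contact_force: [-0.1, -0.6, 0.2]
finger_gap: 0.697
gripper_force: 0.0
```

```bash
python3 -c "
from h import *
tell([.616,-.122,.102],.593)
from rig import bot
s=bot.snapshot('scene')
a=cv2.resize(np.ascontiguousarray(s['color'][140:220,180:260,::-1]),(600,600),interpolation=cv2.INTER_CUBIC)
t=bot.snapshot('top')
b=cv2.resize(np.ascontiguousarray(t['color'][150:200,270:320,::-1]),(600,600),interpolation=cv2.INTER_CUBIC)
cv2.imwrite('pics/s2.png',cv2.resize(np.hstack([a,b]),(800,400)))"
```

```text
t 3.2 p [ 0.6155 -0.1223  0.1014] yang 0.592 F [-0.1 -0.6  0.2] M [ 0.01 -0.12  0.04] gap 0.697 j7 0.42 goal [-0.0001  0.0031 -0.0028  0.0005  0.0009 -0.0008]
```

View pics/s2.png

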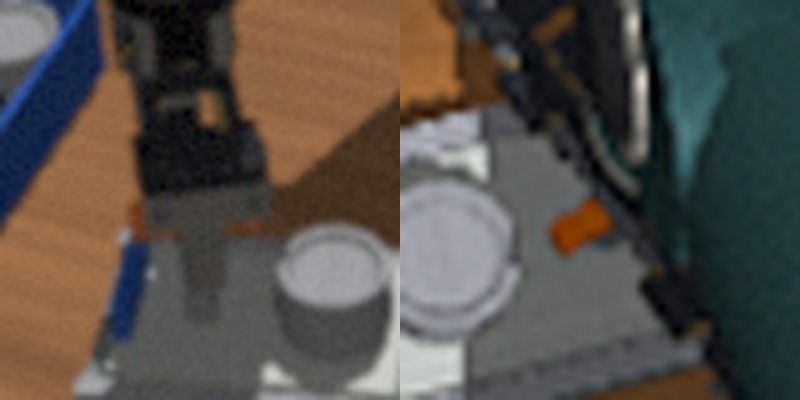

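The finger sits across the middle of the bar: the bar spans about (135–265) and the finger is near 205. Closing.

>>> carry_out(motion=[0,0,0,0,0,0,0,0,0,0,0,0,0,0,0,0,0,0,0,0,0,0,0,0,0,0,0,0,0,0,0,0,0,0,0,0,0,0,0,0,0,0,0,0,0,0,0,0], fingers=0)

```text
time: 4.3
position: [0.6158, -0.1217, 0.1011]
tool_rot: [1.475, 2.773, 0.001]
contact_force: [3.4, 1.5, -1.2]
finger_gap: 0.184
gripper_force: 30.0
```

```bash
python3 -c "
from h import *
tell([.616,-.122,.102],.593)"
```

```text
t 4.3 p [ 0.6158 -0.1217  0.1011] yang 0.593 F [ 3.4  1.5 -1.2] M [ 0.44 -1.05  0.  ] gap 0.184 j7 0.42 goal [-0.0018  0.     -0.0046  0.0015  0.0003 -0.0001]
```

>>> carry_out(motion=[0,0.003,-0.001,0,0,0.22,0,0.003,-0.003,0,0,0.44,0,0.003,-0.005,0,0,0.66,0,0.003,-0.007,0,0,0.44,0,0.003,-0.009,0,0,0.22,0,0.003,-0.011,0,0,0])

```text
time: 5.05
position: [0.6152, -0.1216, 0.1018]
tool_rot: [-1.469, -2.775, -0.0]
contact_force: [4.2, 2.0, -9.9]
finger_gap: 0.185
gripper_force: 30.0
```

```bash
python3 -c "
from h import *
tell([.616,-.122,.102],.593)"
```

```text
t 5.05 p [ 0.6152 -0.1216  0.1018] yang 0.597 F [ 4.2  2.  -9.9] M [ 0.47 -1.33 -0.32] gap 0.185 j7 0.43 goal [-0.0042  0.0022 -0.0008 -0.0007 -0.002   0.0056]
```

>>> carry_out(motion=[0,0,-0.003,0,0,-0.22,0,0,-0.0055,0,0,-0.44,0,0,-0.008,0,0,-0.66,0,0,-0.01,0,0,-0.44,0,0,-0.012,0,0,-0.22,0,0,-0.014,0,0,0,0,0,-0.016,0,0,0.22,0,0,-0.018,0,0,0.44])

```text
time: 6.05
position: [0.6137, -0.1215, 0.1041]
tool_rot: [-1.934, -2.471, 0.003]
contact_force: [4.0, 1.5, -13.1]
finger_gap: 0.188
gripper_force: 29.9
```

```bash
python3 -c "
from h import *
tell([.616,-.122,.102],.593)"
```

```text
t 6.05 p [ 0.6137 -0.1215  0.1041] yang 0.243 F [  4.    1.5 -13.1] M [ 0.35 -1.1   0.29] gap 0.188 j7 0.12 goal [-0.0053  0.0107  0.0105 -0.005  -0.0035 -0.4462]
```

>>> carry_out(motion=[0,0,-0.0025,0,0,-0.22,0,0,-0.0045,0,0,-0.44,0,0,-0.0065,0,0,-0.66,0,0,-0.009,0,0,-0.88,0,0,-0.011,0,0,-0.66,0,0,-0.013,0,0,-0.44,0,0,-0.015,0,0,-0.22,0,0,-0.0175,0,0,0,0,0,-0.0195,0,0,-0.22,0,0,-0.0215,0,0,-0.44])

```text
time: 7.3
position: [0.6121, -0.1223, 0.1076]
tool_rot: [-1.466, -2.77, 0.006]
contact_force: [1.3, -0.5, -14.8]
finger_gap: 0.186
gripper_force: 29.9
```

```bash
python3 -c "
from h import *
tell([.616,-.122,.102],.593)"
```

```text
t 7.3 p [ 0.6121 -0.1223  0.1076] yang 0.597 F [  1.3  -0.5 -14.8] M [ 0.09 -0.58 -0.32] gap 0.186 j7 0.43 goal [-0.01    0.017   0.0278 -0.0085 -0.0061  0.0054]
```

>>> carry_out(motion=[0.002,0,-0.002,0,0,-0.22,0.002,0,-0.004,0,0,-0.44,0.002,0,-0.006,0,0,-0.22,0.002,0,-0.008,0,0,0,0.002,0,-0.01,0,0,0.22,0.002,0,-0.012,0,0,0.44,0.002,0,-0.014,0,0,0.22,0.002,0,-0.016,0,0,0,0.002,0,-0.018,0,0,-0.22,0.002,0,-0.02,0,0,-0.44])

```text
time: 8.55
position: [0.6119, -0.1227, 0.112]
tool_rot: [-0.968, -2.981, 0.005]
contact_force: [0.6, -1.3, -12.4]
finger_gap: 0.188
gripper_force: 29.9
```

```bash
python3 -c "
from h import *
tell([.616,-.122,.102],.593)"
```

```text
t 8.55 p [ 0.6119 -0.1227  0.112 ] yang 0.943 F [  0.6  -1.3 -12.4] M [-0.22 -0.31 -0.18] gap 0.188 j7 0.73 goal [-0.0148  0.015   0.0496 -0.0079 -0.0068  0.445 ]
```

Rise is now 11 mm with steady force, so I'll continue.

>>> carry_out(motion=[0,0,-0.003,0,0,0.22,0,0,-0.005,0,0,0.44,0,0,-0.007,0,0,0.66,0,0,-0.009,0,0,0.88,0,0,-0.011,0,0,0.66,0,0,-0.013,0,0,0.44,0,0,-0.015,0,0,0.22,0,0,-0.017,0,0,0,0,0,-0.019,0,0,0.22,0,0,-0.021,0,0,0.44])

```text
time: 9.8
position: [0.6124, -0.1222, 0.1168]
tool_rot: [-1.482, -2.763, 0.005]
contact_force: [-0.2, 0.3, -8.2]
finger_gap: 0.189
gripper_force: 29.9
```

```bash
python3 -c "
from h import *
tell([.616,-.122,.102],.593)"
```

```text
t 9.8 p [ 0.6124 -0.1222  0.1168] yang 0.586 F [-0.2  0.3 -8.2] M [ 0.19 -0.21  0.02] gap 0.189 j7 0.43 goal [-0.0092  0.0159  0.074  -0.0072 -0.0052 -0.0085]
```

>>> carry_out(motion=[0,0,-0.004,0,0,0.22,0,0,-0.006,0,0,0.44,0,0,-0.008,0,0,0.22,0,0,-0.01,0,0,0,0,0,-0.012,0,0,-0.22,0,0,-0.014,0,0,-0.44,0,0,-0.016,0,0,-0.22,0,0,-0.018,0,0,0,0,0,-0.02,0,0,0.22,0,0,-0.022,0,0,0.44])

```text
time: 11.05
position: [0.6135, -0.1222, 0.1228]
tool_rot: [-1.937, -2.469, 0.005]
contact_force: [-0.5, 0.4, -2.1]
finger_gap: 0.187
gripper_force: 29.9
```

```bash
python3 -c "
from h import *
tell([.616,-.122,.102],.593)"
```

```text
t 11.05 p [ 0.6135 -0.1222  0.1228] yang 0.241 F [-0.5  0.4 -2.1] M [ 0.08 -0.   -0.01] gap 0.187 j7 0.13 goal [-0.0021  0.0129  0.1037 -0.0057 -0.0017 -0.4486]
```

>>> carry_out(motion=[0,0,-0.02,0,0,0,0,0,-0.05,0,0,0,0,0,-0.09,0,0,0,0,0,-0.14,0,0,0,0,0,-0.19,0,0,0,0,0,-0.24,0,0,0,0,0,-0.24,0,0,0])

```text
time: 11.92
position: [0.6163, -0.1215, 0.173]
tool_rot: [1.929, 2.477, 0.001]
contact_force: [0.3, 0.2, -2.9]
finger_gap: 0.189
gripper_force: 29.9
```

```bash
python3 -c "
from h import *
tell([.613,-.122,.315],.4)"
```

```text
t 11.93 p [ 0.6163 -0.1215  0.173 ] yang 0.247 F [ 0.3  0.2 -2.9] M [-0.   -0.15  0.05] gap 0.189 j7 0.16 goal [ 0.0011 -0.0153 -0.7102  0.0024  0.0015 -0.1946]
```

>>> carry_out(motion=[0,0,-0.12,0,0,0,0,0,-0.3,0,0,0,0,0,-0.5,0,0,0,0,0,-0.68,0,0,0,0,0,-0.71,0,0,0,0,0,-0.71,0,0,0])

```text
time: 12.68
position: [0.6151, -0.1215, 0.3125]
tool_rot: [-1.93, -2.477, 0.001]
contact_force: [-0.6, 0.0, -1.8]
finger_gap: 0.184
gripper_force: 29.9
```

```bash
python3 -c "
from h import *
from rig import bot
tell([.44,.386,.315],.7)
s=bot.snapshot('scene'); cv2.imwrite('pics/s3.png',s['color'][80:290,90:480,::-1])"
```

```text
t 12.68 p [ 0.6151 -0.1215  0.3125] yang 0.247 F [-0.6  0.  -1.8] M [-0.05 -0.08 -0.02] gap 0.184 j7 0.22 goal [ 2.6745e+00 -2.2800e-01 -1.1300e-02 -1.6000e-03 -8.0000e-04 -5.7660e-01]
```

View pics/s3.png

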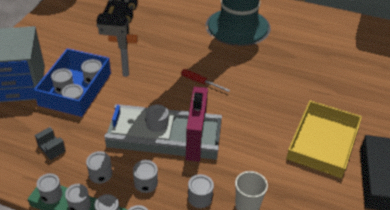

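>>> carry_out(motion=[0.1,-0.01,0,0,0,0,0.3,-0.03,0,0,0,0,0.5,-0.045,0,0,0,0,0.7,-0.06,0,0,0,0,0.9,-0.075,0,0,0,0,1,-0.085,0,0,0,0])

```text
time: 13.48
position: [0.5483, 0.0717, 0.313]
tool_rot: [-1.924, -2.481, 0.001]
contact_force: [0.7, -0.0, -2.0]
finger_gap: 0.185
gripper_force: 29.9
```

>>> carry_out(motion=[0.1,-0.01,0,0,0,-0.06,0.3,-0.03,0,0,0,-0.18,0.5,-0.045,0,0,0,-0.3,0.7,-0.06,0,0,0,-0.42,0.9,-0.075,0,0,0,-0.54,1,-0.085,0,0,0,-0.577])

```text
time: 14.22
position: [0.4839, 0.2597, 0.3135]
tool_rot: [-1.32, -2.85, -0.0]
contact_force: [0.0, -0.5, -1.2]
finger_gap: 0.187
gripper_force: 29.9
```

```bash
python3 -c "
from h import *
tell([.44,.386,.315],.7)"
```

```text
t 14.22 p [0.4839 0.2597 0.3135] yang 0.704 F [ 0.  -0.5 -1.2] M [-0.06 -0.15 -0.05] gap 0.187 j7 -0.05 goal [ 6.236e-01  2.411e-01 -7.300e-03 -2.000e-04 -7.000e-04  4.600e-03]
```

>>> carry_out(motion=[0.1,0.04,0,0,0,0,0.3,0.12,0,0,0,0,0.5,0.2,0,0,0,0,0.6,0.235,0,0,0,0,0.62,0.24,0,0,0,0,0.62,0.24,0.1,0,0,0,0.62,0.24,0.3,0,0,0,0.62,0.24,0.5,0,0,0,0.62,0.24,0.65,0,0,0,0.62,0.24,0.75,0,0,0])

```text
time: 15.48
position: [0.4427, 0.3816, 0.1619]
tool_rot: [1.329, 2.847, -0.004]
contact_force: [-0.6, 0.5, -1.4]
finger_gap: 0.188
gripper_force: 29.9
```

```bash
python3 -c "
from h import *
from rig import bot
tell([.44,.386,.1],.7)
s=bot.snapshot('scene'); a=cv2.resize(np.ascontiguousarray(s['color'][130:270,360:470,::-1]),None,fx=4,fy=4,interpolation=cv2.INTER_CUBIC)
cv2.imwrite('pics/s4.png',a)
o=bot.get_obs()['position']
print(proj(s,o)-[360,130],proj(s,[o[0],o[1],o[2]-.095])-[360,130])"
```

```text
t 15.47 p [0.4427 0.3816 0.1619] yang 0.697 F [-0.6  0.5 -1.4] M [ 0.   -0.17  0.03] gap 0.188 j7 -0.42 goal [ 0.0258  0.0046  0.3096 -0.0025  0.0016 -0.0033]
[63.15824583 50.06275883] [55.13135186 75.59559205]
```

View pics/s4.png

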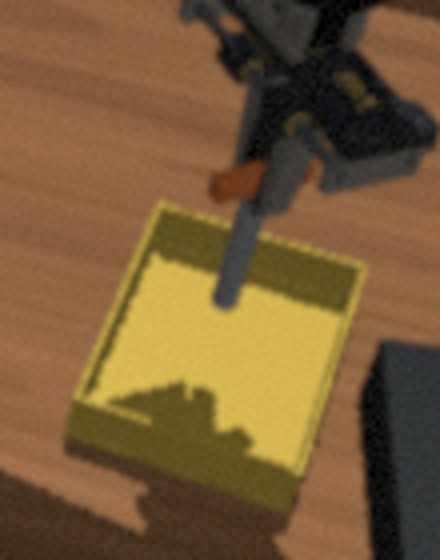

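The foot shows at (225,300) against a predicted (220,302), so the pin hangs straight with no slip. Lowering it.

>>> carry_out(motion=[0,0,0.08,0,0,0,0,0,0.16,0,0,0,0,0,0.22,0,0,0,0,0,0.26,0,0,0,0,0,0.28,0,0,0,0,0,0.295,0,0,0,0,0,0.305,0,0,0,0,0,0.31,0,0,0,0,0,0.31,0,0,0])

```text
time: 16.65
position: [0.4416, 0.3839, 0.1018]
tool_rot: [1.325, 2.849, 0.0]
contact_force: [-0.8, 0.6, -1.9]
finger_gap: 0.188
gripper_force: 29.9
```

```bash
python3 -c "
from h import *
tell([.44,.386,.1],.7)"
```

```text
t 16.65 p [0.4416 0.3839 0.1018] yang 0.7 F [-0.8  0.6 -1.9] M [-0.03 -0.15  0.  ] gap 0.188 j7 -0.47 goal [0.0134 0.0007 0.0089 0.0002 0.0001 0.0003]
```

>>> carry_out(motion=[0,0,0.004,0,0,0,0,0,0.008,0,0,0,0,0,0.012,0,0,0,0,0,0.012,0,0,0])

```text
time: 17.15
position: [0.4415, 0.3839, 0.0992]
tool_rot: [-1.325, -2.849, 0.0]
contact_force: [-0.3, 0.2, -2.1]
finger_gap: 0.188
gripper_force: 29.9
```

>>> carry_out(motion=[0,0,0.003,0,0,0,0,0,0.006,0,0,0,0,0,0.006,0,0,0])

```text
time: 17.52
position: [0.4419, 0.3844, 0.0991]
tool_rot: [1.324, 2.848, 0.002]
contact_force: [-1.6, -1.3, 5.4]
finger_gap: 0.184
gripper_force: 30.0
```

Floor contact. Releasing.

>>> carry_out(motion=[0,0,-0.004,0,0,0,0,0,-0.004,0,0,0])

```text
time: 17.77
position: [0.4417, 0.384, 0.0991]
tool_rot: [1.325, 2.848, 0.001]
contact_force: [0.1, -0.7, 2.5]
finger_gap: 0.187
gripper_force: 30.0
```

>>> carry_out(motion=[0,0,0,0,0,0,0,0,0,0,0,0,0,0,0,0,0,0,0,0,0,0,0,0,0,0,0,0,0,0], fingers=0.7)

```text
time: 18.4
position: [0.4415, 0.3838, 0.0988]
tool_rot: [-1.325, -2.849, 0.0]
contact_force: [-0.2, 0.3, -0.7]
finger_gap: 0.696
gripper_force: 0.0
```

```bash
python3 -c "
from h import *
from rig import bot
tell([.44,.386,.3],.7)
s=bot.snapshot('scene'); a=cv2.resize(np.ascontiguousarray(s['color'][130:270,360:470,::-1]),None,fx=4,fy=4,interpolation=cv2.INTER_CUBIC)
cv2.imwrite('pics/s5.png',a)"
```

```text
t 18.4 p [0.4415 0.3838 0.0988] yang 0.7 F [-0.2  0.3 -0.7] M [-0.01 -0.19 -0.  ] gap 0.696 j7 -0.48 goal [ 1.3300e-02  1.1000e-03 -1.0061e+00 -2.0000e-04 -0.0000e+00  3.0000e-04]
```

View pics/s5.png

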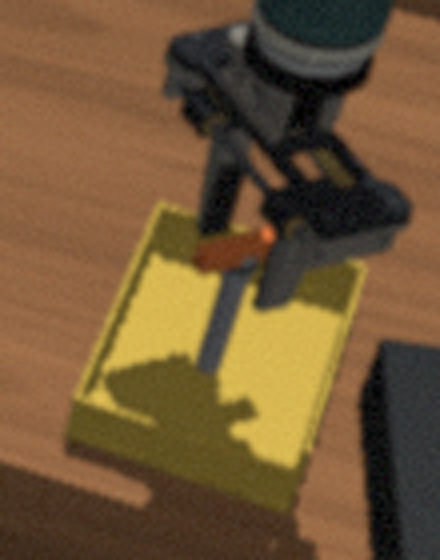

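The pin stands on the tray floor, foot at (208,368), with both fingers clear of the bar. Next I'll lift straight up.

>>> carry_out(motion=[0,0,0,0,0,0,0,0,-0.03,0,0,0,0,0,-0.1,0,0,0,0,0,-0.2,0,0,0,0,0,-0.4,0,0,0,0,0,-0.6,0,0,0,0,0,-0.8,0,0,0,0,0,-0.95,0,0,0,0,0,-0.95,0,0,0])

```text
time: 19.58
position: [0.4422, 0.3852, 0.2927]
tool_rot: [1.323, 2.846, 0.009]
contact_force: [-0.5, -0.3, -0.2]
finger_gap: 0.7
gripper_force: 0.0
```

```bash
python3 - <<'E'
from h import *
from rig import bot
s=bot.snapshot('scene');t=bot.snapshot('top');np.savez('t2.npz',**t);np.savez('s2.npz',**s)
a=cv2.resize(np.ascontiguousarray(s['color'][130:270,170:470,::-1]),(800,373),interpolation=cv2.INTER_CUBIC)
b=cv2.resize(np.ascontiguousarray(t['color'][150:220,215:325,::-1]),(353,225),interpolation=cv2.INTER_CUBIC)
c=np.zeros((600,800,3),np.uint8);c[:373]=a;c[373:598,:353]=b;cv2.imwrite('pics/s6.png',c)
h=cv2.cvtColor(np.ascontiguousarray(t['color']),cv2.COLOR_RGB2HSV);
for lo,hi,x0,x1 in(((105,180,60),(125,255,255),280,330),((150,120,50),(175,255,255),220,270)):
    p=np.argwhere(cv2.inRange(h,lo,hi)[:,x0:x1])[:,::-1]+[x0,0]; p=p[p[:,1]<225]
    print(len(p),p.mean(0),cv2.boxPoints(cv2.minAreaRect(p.astype(np.float32))).round(1).tolist())
tell([.66,-.26,.30],.27)
E
```

```text
53 [307.60377358 175.03773585] [[304.1000061035156, 167.1999969482422], [307.1000061035156, 166.5], [311.20001220703125, 182.6999969482422], [308.1000061035156, 183.5]]
509 [242.59528487 189.61886051] [[230.5, 165.89999389648438], [242.5, 162.89999389648438], [255.10000610351562, 213.5], [243.10000610351562, 216.5]]
t 19.68 p [0.4414 0.3836 0.2892] yang 0.7 F [ 0.1  0.2 -0.2] M [-0.09 -0.14 -0.  ] gap 0.702 j7 -0.33 goal [-3.165e+00 -1.238e+00 -5.270e-02  8.000e-04  6.000e-04  5.478e-01]
```

View pics/s6.png

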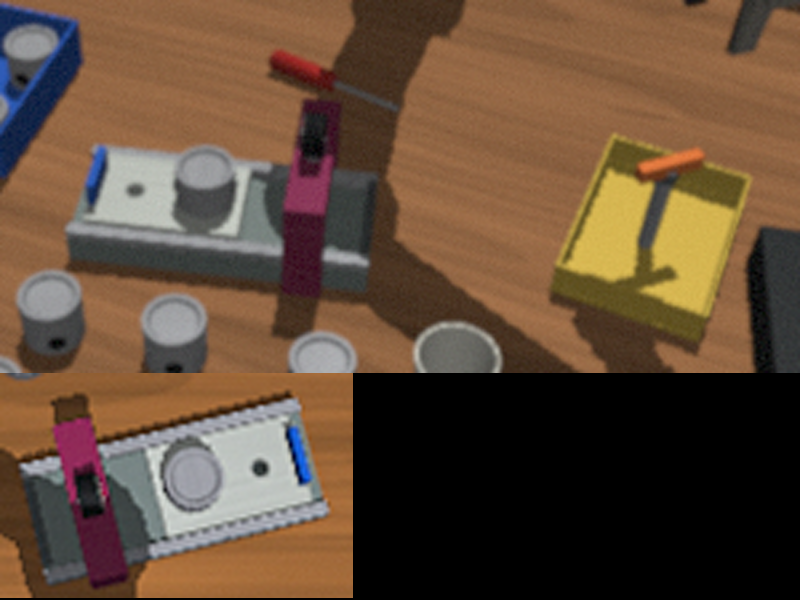

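The pin stands in the tray near (660,200), and the fixture hasn't moved. I'll move behind the blue tab with the fingers shut.

```bash
python3 - <<'E'
from h import *
t=dict(np.load("t2.npz"))
print("tab top",ray(t,307.6,175.1,.076)[:2],ray(t,304.9,167.3,.076)[:2],ray(t,310.2,182.6,.076)[:2])
print("tabtop scene",ray(dict(np.load("s2.npz")),170+103*.375,130+148*.375,.076)[:2], ray(dict(np.load("s2.npz")),170+92*.375,130+178*.375,.076)[:2])
tell([.646,-.224,.29],.273)
E
```

```text
tab top [ 0.6221743  -0.16036057] [ 0.64884218 -0.15172783] [ 0.59671039 -0.16861652]
tabtop scene [ 0.59685489 -0.16426408] [ 0.6406474  -0.15445314]
t 19.68 p [0.4414 0.3836 0.2892] yang 0.7 F [ 0.1  0.2 -0.2] M [-0.09 -0.14 -0.  ] gap 0.702 j7 -0.33 goal [-2.9823e+00 -1.1756e+00 -2.7000e-03  8.0000e-04  6.0000e-04  5.4400e-01]
```

>>> carry_out(motion=[-0.15,-0.06,0,0,0,0,-0.4,-0.16,0,0,0,0,-0.65,-0.26,0,0,0,0,-0.9,-0.36,0,0,0,0,-1,-0.4,0,0,0,0], fingers=0)

```text
time: 20.3
position: [0.5097, 0.1751, 0.2873]
tool_rot: [-1.331, -2.844, 0.004]
contact_force: [-0.5, 0.7, -0.1]
finger_gap: 0.179
gripper_force: 0.0
```

>>> carry_out(motion=[-0.25,-0.1,0,0,0,0,-0.5,-0.2,0,0,0,0,-0.75,-0.3,0,0,0,0,-1,-0.4,0,0,0,0])

```text
time: 20.8
position: [0.5765, -0.0269, 0.2876]
tool_rot: [-1.323, -2.847, 0.001]
contact_force: [0.6, 0.5, 1.0]
finger_gap: 0.005
gripper_force: 0.0
```

>>> carry_out(motion=[-0.25,-0.1,0,0,0,0.1,-0.5,-0.2,0,0,0,0.25,-0.75,-0.3,0,0,0,0.4,-0.98,-0.39,0,0,0,0.54,-0.98,-0.39,0,0,0,0.544,-0.98,-0.39,0,0,0,0.544,-0.98,-0.39,0,0,0,0.544])

```text
time: 21.68
position: [0.6435, -0.2233, 0.2887]
tool_rot: [-1.894, -2.505, -0.0]
contact_force: [0.0, 0.0, -0.7]
finger_gap: 0.006
gripper_force: 0.0
```

```bash
python3 -c "
from h import *
tell([.6397,-.223,.055],.273)"
```

```text
t 21.68 p [ 0.6435 -0.2233  0.2887] yang 0.276 F [ 0.   0.  -0.7] M [ 0.   -0.14 -0.03] gap 0.006 j7 0.38 goal [ 5.3000e-03 -1.7400e-02  1.1683e+00 -5.0000e-04 -1.2000e-03  3.8000e-03]
```

>>> carry_out(motion=[0,-0.017,0.15,0,0,0,0,-0.017,0.4,0,0,0,0,-0.017,0.65,0,0,0,0,-0.017,0.85,0,0,0,0,-0.017,1,0,0,0])

```text
time: 22.3
position: [0.6397, -0.2245, 0.0872]
tool_rot: [-1.895, -2.504, 0.0]
contact_force: [0.2, -0.3, -0.0]
finger_gap: 0.003
gripper_force: 0.0
```

>>> carry_out(motion=[0,0,0.1,0,0,0,0,0,0.16,0,0,0,0,0,0.17,0,0,0,0,0,0.17,0,0,0])

```text
time: 22.8
position: [0.6411, -0.2263, 0.0559]
tool_rot: [1.898, 2.502, 0.001]
contact_force: [0.3, 0.6, 0.0]
finger_gap: 0.005
gripper_force: 0.0
```

```bash
python3 -c "
from h import *
tell([.6235+.27*.015,-.165-.963*.015,.055],.273)"
```

```text
t 22.8 p [ 0.6411 -0.2263  0.0559] yang 0.273 F [0.3 0.6 0. ] M [-0.01 -0.12  0.02] gap 0.005 j7 0.29 goal [ 2.438e-01 -1.900e-03  4.100e-03  1.700e-03  1.100e-03  1.000e-04]
```

>>> carry_out(motion=[0.1,0,0,0,0,0,0.2,0,0,0,0,0,0.24,0,0,0,0,0,0.28,0,0,0,0,0,0.32,0,0,0,0,0,0.36,0,0,0,0,0,0.4,0,0,0,0,0,0.44,0,0,0,0,0,0.48,0,0,0,0,0,0.52,0,0,0,0,0])

```text
time: 24.05
position: [0.6122, -0.1256, 0.0548]
tool_rot: [1.898, 2.503, -0.0]
contact_force: [2.7, -2.3, 1.0]
finger_gap: 0.008
gripper_force: 1.4
```

>>> carry_out(motion=[0.04,0,0,0,0,0,0.08,0,0,0,0,0,0.12,0,0,0,0,0,0.16,0,0,0,0,0,0.19,0,0,0,0,0,0.22,0,0,0,0,0,0.22,0,0,0,0,0])

```text
time: 24.92
position: [0.5995, -0.0825, 0.0546]
tool_rot: [-1.896, -2.502, 0.001]
contact_force: [0.8, 0.5, 0.4]
finger_gap: 0.008
gripper_force: 0.0
```

```bash
python3 - <<'E'
from h import *
from rig import bot
tell([.6235-.27*.1,-.165+.963*.1,.055],.273)
s=bot.snapshot('scene')
a=cv2.resize(np.ascontiguousarray(s['color'][130:270,170:470,::-1]),(800,373),interpolation=cv2.INTER_CUBIC)
cv2.imwrite('pics/s7.png',a)
E
```

```text
t 24.93 p [ 0.5995 -0.0825  0.0546] yang 0.274 F [0.8 0.5 0.4] M [-0.04 -0.08 -0.04] gap 0.008 j7 0.05 goal [ 0.0705  0.0043 -0.0018 -0.0022 -0.0016  0.0013]
```

>>> carry_out(motion=[0.015,0,0,0,0,0,0.03,0,0,0,0,0,0.04,0,0,0,0,0,0.045,0,0,0,0,0,0.045,0,0,0,0,0])

```text
time: 25.6
position: [0.5977, -0.075, 0.0547]
tool_rot: [-1.898, -2.503, 0.001]
contact_force: [-1.0, -2.7, -1.0]
finger_gap: 0.004
gripper_force: 1.0
```

>>> carry_out(motion=[0.01,0,0,0,0,0,0.02,0,0,0,0,0,0.02,0,0,0,0,0,0.02,0,0,0,0,0])

```text
time: 26.1
position: [0.5972, -0.0706, 0.0551]
tool_rot: [1.898, 2.503, 0.001]
contact_force: [-1.2, -1.6, -0.7]
finger_gap: 0.007
gripper_force: 0.6
```

>>> carry_out(motion=[0.007,0,0,0,0,0,0.014,0,0,0,0,0,0.014,0,0,0,0,0,0.014,0,0,0,0,0])

```text
time: 26.6
position: [0.5972, -0.0706, 0.0551]
tool_rot: [1.898, 2.5, -0.001]
contact_force: [1.2, -6.8, -1.4]
finger_gap: 0.004
gripper_force: 3.2
```

The force is rising with no further motion, so the carriage is at its stop. One small extra push, then retreat.

>>> carry_out(motion=[0.006,0,0,0,0,0,0.006,0,0,0,0,0])

```text
time: 26.85
position: [0.5972, -0.0706, 0.0551]
tool_rot: [1.898, 2.498, -0.002]
contact_force: [2.7, -8.0, -2.7]
finger_gap: 0.003
gripper_force: 4.2
```

>>> carry_out(motion=[-0.05,0,0,0,0,0,-0.15,0,0,0,0,0,-0.3,0,-0.2,0,0,0,-0.4,0,-0.5,0,0,0,-0.5,0,-0.75,0,0,0,-0.6,0,-0.9,0,0,0,-0.6,0,-0.9,0,0,0,-0.6,0,-0.9,0,0,0])

```text
time: 27.85
position: [0.6275, -0.1824, 0.2336]
tool_rot: [-1.897, -2.502, 0.0]
contact_force: [0.5, 0.2, -1.0]
finger_gap: 0.003
gripper_force: 0.0
```

```bash
python3 - <<'E'
from h import *
from rig import bot
tell([.6,-.1,.2],.273)
s=bot.snapshot('scene')
t=bot.snapshot('top')
a=cv2.resize(np.ascontiguousarray(s['color'][130:270,170:470,::-1]),(800,373),interpolation=cv2.INTER_CUBIC)
b=cv2.resize(np.ascontiguousarray(t['color'][150:220,215:325,::-1]),(353,225),interpolation=cv2.INTER_CUBIC)
c=np.zeros((600,800,3),np.uint8);c[:373]=a;c[373:598,:353]=b;cv2.imwrite('pics/s8.png',c)
h=cv2.cvtColor(np.ascontiguousarray(t['color']),cv2.COLOR_RGB2HSV)
p=np.argwhere(cv2.inRange(h,(105,180,60),(125,255,255))[:225,240:330])[:,::-1]+[240,0]
if len(p): print(len(p),ray(t,*p.mean(0),.076))
E
```

```text
t 27.85 p [ 0.6275 -0.1824  0.2336] yang 0.273 F [ 0.5  0.2 -1. ] M [-0.04 -0.15 -0.02] gap 0.003 j7 0.3 goal [ 0.4334 -0.0212  0.1687 -0.0017 -0.0021  0.0005]
49 [ 0.5942267  -0.05485068  0.076     ]
```

View pics/s8.png

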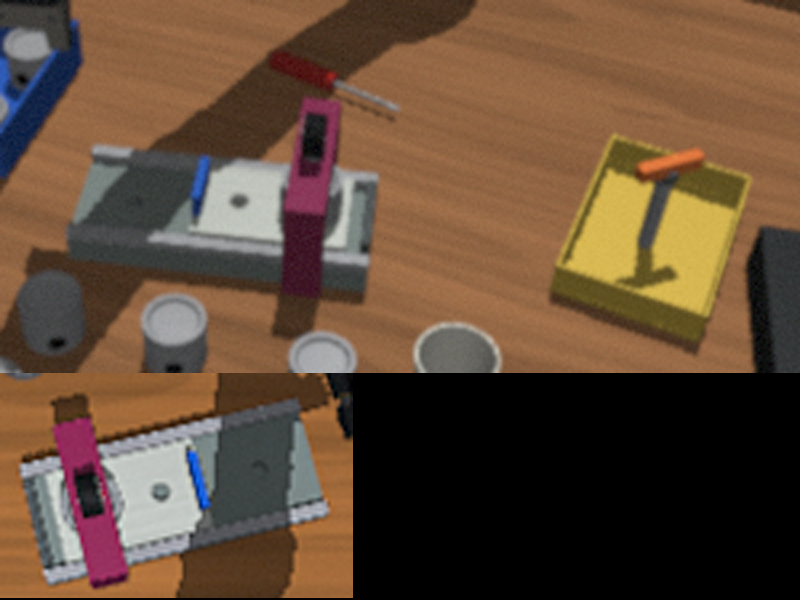

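The piston sits under the gantry, the tab has travelled about 109 mm, the pin is in the tray, and the arm is clear. Handing in.

```bash
python3 -c "
from rig import bot
print(bot.hand_in())"
```

```text
the job is handed in; nothing more can be done
None
```

I handed the job in at about 28 s without seeing the verdict: the pin stands upright (not on its side) and released in the yellow tray, and the carriage is against its stop (about 109 mm of travel by camera). The fixture looks flat and in place, and the cup and finished pistons were not touched.

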